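Third hand on a slatted wall shelf

ROBOT

A 7-joint arm with a two-finger parallel gripper is mounted at the origin on the work surface. World frame = base frame: x ahead of the robot, y to its left, z up, the work surface at z = 0. Lengths are in mm, angles in rad, forces in N, time in s.
With the tool pointing down it reaches from about 375 to 925 mm from the base axis. Payload 3.1 kg.
Tool frame: the origin (TCP) lies on the centre line of the jaws, within the pads' length; the fingertips stand 8 mm ahead of it and the grasp point (between the pads) lies 11 mm behind it (manip.tip_extent is the distance from the TCP to the fingertips, in mm); z points along the fingers, y is the line along which they close (so a half turn about z gives the same grasp; the last joint's range is limited). The gripper opens to 85 mm and grips with 20 to 120 N. Pads are 22 mm wide; open, the fingers measure 114 mm over their backs; the gripper's body (76 mm by 85 mm) begins 54 mm behind the grasp point. The pads swing forward as they close: fully open they stand 13 mm farther back than shut.
Start: joints at [1.11, 0.383, 0.044, 1.598, -0.018, 1.161, -0.05], TCP at [230.7, -607.685, 239.269] pointing down, gripper open.
Joint ranges: [-2.61, 2.61], [-0.41, 2.15], [-1.48, 1.57], [0, 2.5], [-1.57, 4.71], [0.05, 1.97], [-2.85, 2.85]. Speed limits (rad/s): [2.79, 2.79, 3.14, 3.14, 3.14, 3.14, 3.14].

INTERFACE

Orientations are given as a rotation vector (axis times angle).
In Python, from rig import manip gives the robot as it stands.
- The arm moves only by the tool move_arm, never from a script. Its argument "moves" is a list of rows, each a list of 7 numbers: the shift along the tool's x, y, z normalised to -1 to 1, where 1 is 0.025 m, then the turn, a rotation vector about the tool's x, y, z normalised to -1 to 1, where 1 is 0.12 rad, then the opening, from 0 (shut) to 1 (fully open). A call has 1 to 12 rows; each row shifts and turns the commanded pose from where the row before left it, along the tool's axes as they then stand; what a row does not reach is not made up. A row lasts 1/10 s, in which the tool goes at most 50 mm and 8.59 degrees, less where a joint would pass 70% of its speed; a pose out of reach is approached as far as the arm can. A call with a number of a shift or a turn outside -1 to 1 is refused whole. A call with a gripper value outside its range is refused whole. The fingers move at their own pace and stop on an object; "force" is the grip in N (left out, the last holds). Time passes only in rows, so rows that do not move let the fingers close. It gives the time, the measured TCP pose, the force, the opening and the grip force at its end, in the units of the state.
- manip.sense(): the state, without advancing time (a new reading comes with each control period).
- manip.read_camera(name): name is "scene" or "top"; returns the picture (480x640x3 uint8, blue, green, red); there is no depth.
- manip.calibration(name): a dict with "mtx" (3x3 intrinsics, pixels), "rvec" (rotation vector, rad) and "tvec" (3), from world to camera coordinates, as OpenCV has them. Camera axes: x right, y down, z forward; pixel columns grow to the right and rows downward; lengths in mm; the calibration is good to about 2 mm. A picture is of the moment at which its call begins. calibration takes no time and is no camera call.
- manip.finish_job(): hands the job in; it is judged then, once.
Trained networks look in the newest picture that a camera, given by its name, has taken for a name from the list of things; names that differ only in an ending like _2 or _b are one class to them, and where a whole thing is asked for, a point or a joint stands for the part that bears it (a point fixed in the world has none). Each returns a list of dicts, best first, with "score" (0 to 1); they miss things now and then, are a little off and sometimes report something else, mostly with a low value. They report only what shows in the picture. A call takes as long as a camera call.
- manip.find_in(camera, label): "bbox" ([centre column, centre row, width, height] in pixels, round what is visible of it).
The state is a dict: "time": time; "qpos": joint angles; "qvel": joint speeds; "joint_torque": joint torques, N m; "eef_pos": TCP position; "orientation": TCP orientation; "wrist_force": force on the tool from outside, world axes, zero at the start; "wrist_torque": the same for the moment, N m; "opening": finger opening in mm; "gripper_force": force on a finger pad.
Only numpy, scipy, OpenCV 4.12 (cv2) and the standard library are available. Lean on these libraries where they do the work, as an engineer would, in place of code of your own. Each camera call takes 0.05 s, during which the arm holds its last target. There are 200 camera calls.

TASK

Pick up the long loose slat and lay it flat across the two shelf brackets, its ends lined up with the ends of the back board; then push it back square against the back board and keep up a steady push of about 10 newtons while I drive the screws from behind. Finish while still pressing it with the gripper fingers; never shove harder than about 30 newtons, and leave the other things on the bench where they are.

Things in the scene. Friction and masses are not known exactly. Their poses are not given: they have to be found in the camera images.
- slat: The long loose wooden slat: 44 mm wide (its x) x 340 mm long (its y) x 20 mm thick (its z), 0.1 to 0.18 kg, planed wood (slides on wood with friction about 0.35), both ends alike. It lies flat on the bench to the right of the shelf frame, its length within about 35 degrees of pointing straight away from the robot. Origin: centre of its underside.
- backboard: Upright wooden back board of the wall shelf being built, fixed: 340 mm wide (y) x 165 high (z) x 18 thick. Origin: on its front face (the side with the brackets), mid-width, at the lower edge, on the bench. x points level from the front face back through the board, away from the robot: the front face is the plane x = 0, the brackets lie at negative x. y runs along the board to its left end.
- knees: Two plywood knees behind the back board, fixed to the bench, each with an F-clamp that holds the board. Origin and axes as the back board's. The clamps are at y = -135 and +135 mm; their jaws stick out 12 mm in front of the board's front face, at heights 145 to 190 mm; bars and grips lie behind the board, up to 190 mm high and x = 195 mm.
- bracket_left: Left wooden shelf bracket, fixed to the back board's front face 100 mm to the left of its middle. Origin: on the back board's front face, at bench height, at the bracket's mid-thickness; axes as the back board's. Its top edge is level, 115 mm above the bench, 20 mm wide (y) and runs from x = 0 to x = -120 mm.
- bracket_right: Right wooden shelf bracket, the same as the left one, 100 mm to the right of the back board's middle. The 180 mm between the two brackets is open.
- offcut: Bystander, to be left alone: short offcut of the same 44 x 20 mm wood, 150 mm long. Origin: underside, centre.
- glue: Bystander, to be left alone: white glue bottle, 62 mm diameter, 170 mm tall. Origin: underside, centre.
- bowl: Bystander, to be left alone: green turned bowl, 120 mm wide, 45 mm high. Origin: underside, centre.
- gourd: Bystander, to be left alone: turned dark-wood gourd, 106 mm across, 135 mm tall. Origin: underside, centre.
- block: Bystander, to be left alone: thick wooden block, 70 x 110 x 38 mm. Origin: underside, centre.
- square: Bystander, to be left alone: try square, lying flat: dark-wood stock 120 mm long, steel blade 150 mm. Origin: underside.
- driver: Bystander, to be left alone: screwdriver, lying flat. Origin: underside.
- screws: Bystander, to be left alone: small grey tray of screws, 100 x 75 x 28 mm. Origin: underside, centre.

How it is judged:
By the outcome, as a careful person would: the job done as asked, in the order asked, and still so for the second after the job is handed in, while the arm keeps its last pose, push and grip.
It also fails if it takes over 58 s, if anything falls off the work surface, if the arm or the gripper's body presses on something with over 40 N, if the wrist force passes 120 N, or if a joint passes its speed limit or range.

## Working session

There is one attempt and no reset: what is moved stays moved. The work goes in short steps, Python scripts to look and compute and a tool call to move; the robot and the scene stay as the last step left them, time stands still between calls to the robot, and variables do not carry over. Pictures are saved under pics/ and viewed, at most 10 in all, crops included, and the job is handed in when it is done.

Besides the shell and the picture viewer there is one more tool, called after "Request:" in YAML: its name, and indented under it one key for each argument. move_arm: Moves the arm, as the interface text tells. Its arguments: {"type":"object","properties":{"moves":{"type":"array"},"force":{"type":"number"}},"required":["moves"]}

```bash
mkdir -p pics; ls; python3 - <<'E'
from rig import manip
import cv2
for c in("scene","top"):
    im=manip.read_camera(c); cv2.imwrite(f"pics/{c}0.png",im)
    for n in("slat","backboard","bracket_left","bracket_right","offcut","glue","bowl","gourd"):
        print(c,n,[(d["bbox"],round(d["score"],2)) for d in manip.find_in(c,n)[:2]])
    k=manip.calibration(c);print({a:b.tolist() if hasattr(b,'tolist') else b for a,b in k.items()})
print(manip.sense())
E
```

```text
pics
scene slat [([380.1, 171.1, 105.5, 64.6], 0.55)]
scene backboard [([219.4, 274.4, 33.1, 160.9], 0.86), ([249.4, 313.9, 49.4, 28.7], 0.64)]
scene bracket_left [([248.7, 317.3, 52.8, 25.4], 0.96)]
scene bracket_right [([253.9, 236.7, 54.8, 25.7], 0.73), ([359.8, 370.2, 85.3, 44.1], 0.46)]
scene offcut [([332.9, 433.8, 77.1, 45.0], 0.94), ([201.6, 273.1, 159.6, 166.9], 0.71)]
scene glue [([227.2, 421.8, 38.7, 35.4], 0.88)]
scene bowl [([284.1, 157.7, 41.5, 33.4], 0.86)]
scene gourd [([435.0, 114.0, 33.3, 32.1], 0.76)]
{'mtx': [[468.55179652920845, 0.0, 322.50298261611226], [0.0, 468.55179652920845, 234.8098081619204], [0.0, 0.0, 1.0]], 'rvec': [0.6148576799338787, -2.8581181348783717, 0.8182806898483692], 'tvec': [471.3312740795268, 223.45051180880262, 1119.6429819518828]}
top slat [([410.9, 260.6, 24.9, 107.1], 0.67)]
top backboard [([251.7, 187.4, 104.0, 60.9], 0.71), ([409.6, 260.8, 28.0, 110.3], 0.42)]
top bracket_left [([232.6, 221.8, 24.2, 39.7], 0.71)]
top bracket_right [([292.9, 194.4, 23.1, 31.5], 0.68)]
top offcut [([191.1, 308.6, 19.6, 51.3], 0.73)]
top glue []
top bowl 
[... 348 characters left out ...]
  0.38288436,  0.04387273,  1.59790455, -0.01793306,
        1.16124086, -0.04992325]), 'qvel': array([ 1.58111466e-03, -5.45220191e-05,  2.12743220e-03, -1.07541811e-03,
        1.07992429e-03, -1.54346305e-05,  2.45611739e-03]), 'joint_torque': array([ 5.55903841e-05, -4.33433819e+01,  1.02301665e+00, -2.49927324e+01,
        1.04888683e-02,  1.72383367e-03, -1.64436426e-05]), 'eef_pos': array([ 230.73524388, -607.65485129,  239.27674985]), 'orientation': array([-3.08997141e+00, -5.66844583e-01, -8.04201319e-05]), 'wrist_force': array([ 0.36677686, -0.2057546 , -0.59930338]), 'wrist_torque': array([-0.03164229, -0.02029861, -0.00022187]), 'gripper_force': 0.0, 'opening': 85.69563894293493}
```

View pics/scene0.png

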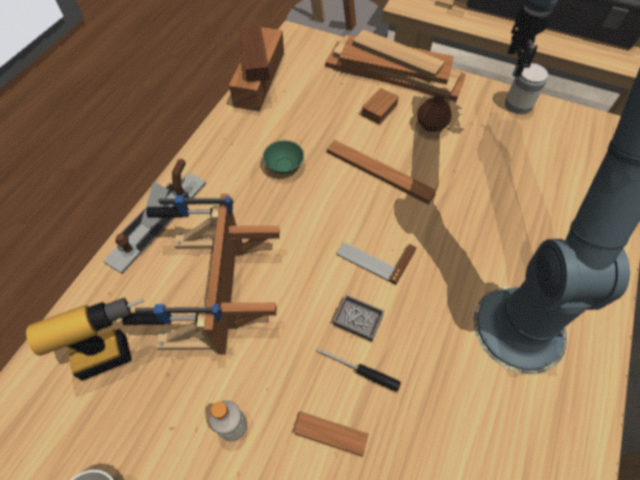

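View pics/top0.png

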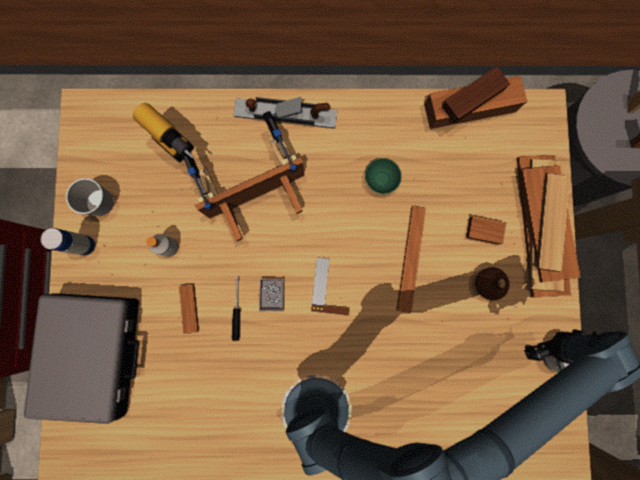

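```bash
cat > h.py <<'E'
import numpy as np, cv2
from scipy.spatial.transform import Rotation as R
from rig import manip
def cam(n):
    k=manip.calibration(n); return np.array(k["mtx"]),np.array(k["rvec"],float),np.array(k["tvec"],float)
def ray(n,uv):
    K,r,t=cam(n); M=cv2.Rodrigues(r)[0]
    uv=np.atleast_2d(np.array(uv,float)); d=np.c_[uv,np.ones(len(uv))]@np.linalg.inv(K).T@M
    return -M.T@t,d
def at(n,uv,z):
    c,d=ray(n,uv); return c+d*((z-c[2])/d[:,2])[:,None]
def tri(a,b):
    c1,d1=ray("scene",a);c2,d2=ray("top",b);out=[]
    for u,v in zip(d1,d2):
        s=np.linalg.lstsq(np.c_[u,-v],c2-c1,rcond=None)[0]
        p,q=c1+s[0]*u,c2+s[1]*v; out.append(np.r_[(p+q)/2,np.linalg.norm(p-q)])
    return np.array(out)
def proj(n,P):
    K,r,t=cam(n); return cv2.projectPoints(np.array(P,float),r,t,K,None)[0][:,0]
E
python3 - <<'E'
from h import *
E={}
for c,b in(("scene",(320,135,440,208)),("top",(390,200,432,320))):
    im=cv2.imread(f"pics/{c}0.png"); x0,y0,x1,y1=b; s=im[y0:y1,x0:x1].astype(float)
    ratio=(s[...,2]/(s[...,1]+1)*100).clip(0,255).astype(np.uint8)
    th,m=cv2.threshold(ratio,0,255,cv2.THRESH_OTSU)
    n,l,st,_=cv2.connectedComponentsWithStats(m); i=1+np.argmax(st[1:,4]); 
    m=(l==i).astype(np.uint8)
    cn=max(cv2.findContours(m,0,2)[0],key=len)
    r=cv2.minAreaRect(cn); print(c,th,st[i],r)
    ys,xs=np.nonzero(m); W=at(c,np.c_[xs+x0,ys+y0],20)[:,:2].astype(np.float32)
    print(cv2.minAreaRect(W), W.mean(0))
    E[c]=cv2.resize(np.hstack([im[y0:y1,x0:x1],cv2.cvtColor(m*255,cv2.COLOR_GRAY2BGR)]),None,fx=3,fy=3)
t=cv2.imread("pics/top0.png")[150:250,190:310]; cv2.imwrite("pics/tb.png",cv2.resize(t,None,fx=6,fy=6,interpolation=cv2.INTER_CUBIC))
t=cv2.imread("pics/scene0.png")[190:340,190:290]
a=cv2.resize(t,None,fx=4,fy=4,interpolation=cv2.INTER_CUBIC)
o=np.zeros((600,800,3),np.uint8);o[:,:400]=a
e=E["top"][:, :];o[:360,420:420+e.shape[1]]=e
e=cv2.resize(E["scene"],None,fx=.5,fy=.5);o[380:380+e.shape[0],420:420+e.shape[1]]=e
cv2.imwrite("pics/sb.png",o)
E
```

```text
scene 134.0 [   8    5  107   63 1582] ((60.36211395263672, 35.800289154052734), (114.98478698730469, 15.618145942687988), 26.13100242614746)
((474.7362060546875, -301.6546325683594), (54.78052520751953, 339.79595947265625), 80.800048828125) [ 467.61267 -301.57788]
top 151.0 [   7    6   28  106 1475] ((20.685874938964844, 58.5904426574707), (15.263466835021973, 105.92910766601562), 7.512144565582275)
((472.2091979980469, -305.2173767089844), (48.24797821044922, 340.4023132324219), 80.8395767211914) [ 468.23267 -305.18332]
```

View pics/tb.png

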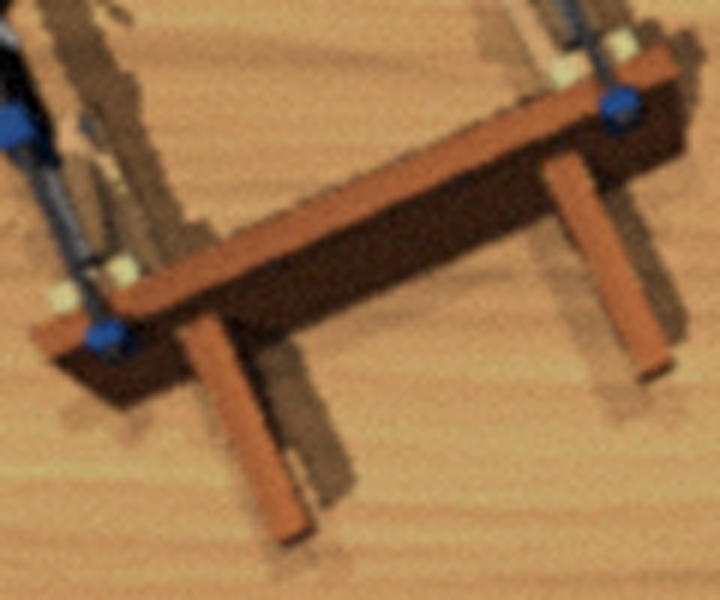

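View pics/sb.png

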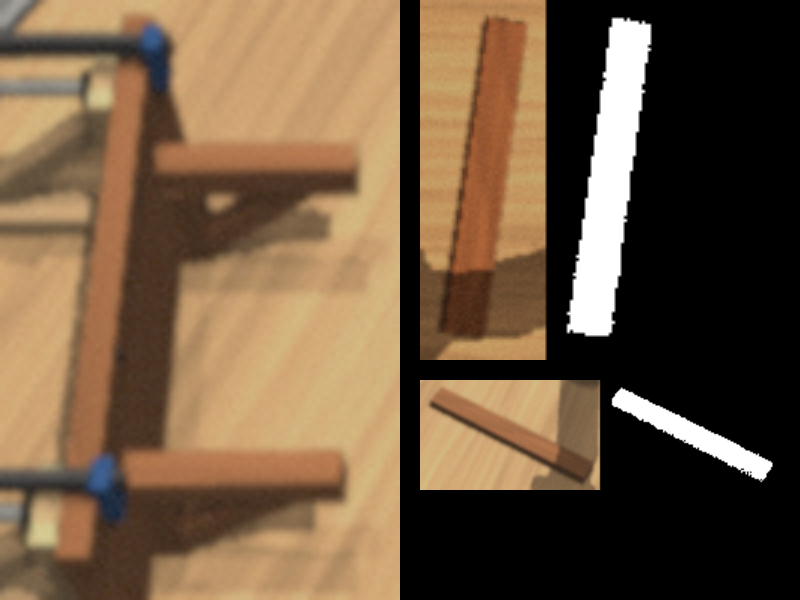

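```bash
cat > fit.py <<'E'
from h import *
from scipy.optimize import least_squares
T=lambda u,v:(190+(u+.5)/6-.5,150+(v+.5)/6-.5)
S=lambda u,v:(190+(u+.5)/4-.5,190+(v+.5)/4-.5)
top=[((0,170,165),T(52,357)),((18,170,165),T(32,327)),((0,-170,165),T(683,78)),((18,-170,165),T(663,45)),((0,170,0),T(122,408)),((0,-170,0),T(690,152)),
((-120,110,115),T(275,532)),((-120,90,115),T(312,515)),((-120,-90,115),T(640,372)),((-120,-110,115),T(671,355))]
sc=[((18,-170,165),S(122,15)),((18,170,165),S(57,557)),((0,170,165),S(92,557)),((-120,-110,115),S(357,145)),((-120,-90,115),S(357,172)),((-120,90,115),S(342,452)),((-120,110,115),S(342,485))]
def W(p,L):
    c,s=np.cos(p[2]),np.sin(p[2]); L=np.array(L,float)
    return np.c_[p[0]+c*L[:,0]-s*L[:,1],p[1]+s*L[:,0]+c*L[:,1],L[:,2]]
def res(p,which):
    r=[]
    for n,D in which: r.append((proj(n,W(p,[d[0] for d in D]))-np.array([d[1] for d in D])).ravel())
    return np.concatenate(r)
for w in([("top",top)],[("scene",sc)],[("top",top),("scene",sc)]):
    f=least_squares(res,[800,150,.4],args=(w,),loss="soft_l1",x_scale=[100,100,1]);print(f.x,np.round(res(f.x,w).reshape(-1,2),1).tolist())
a=[d[1] for d in sc[3:]]; b=[top[i][1] for i in(9,8,7,6)]
print("bracket tri",tri(a,b).round(1))
# slat fit by silhouette corner rect: optimise IoU of projected box
def mask(c,b):
    im=cv2.imread(f"pics/{c}0.png"); x0,y0,x1,y1=b; s=im[y0:y1,x0:x1].astype(float)
    q=(s[...,2]/(s[...,1]+1)*100).clip(0,255).astype(np.uint8)
    m=cv2.threshold(q,0,255,cv2.THRESH_OTSU)[1]; l=cv2.connectedComponentsWithStats(m); i=1+np.argmax(l[2][1:,4])
    M=np.zeros(im.shape[:2],np.uint8); M[y0:y1,x0:x1]=(l[1]==i)*255; return M
B=[(x,y,z) for x in(-22,22) for y in(-170,170) for z in(0,20)]
def cost(p,ms,z=0):
    t=0
    for c,M in ms:
        P=W(p,B)+[0,0,z]; h=cv2.convexHull(proj(c,P).astype(np.float32))
        I=np.zeros(M.shape,np.uint8); cv2.fillConvexPoly(I,np.round(h*16).astype(np.int32),255,cv2.LINE_AA,4)
        t+=cv2.absdiff(I,M).sum()/255
    return t
from scipy.optimize import minimize
ms=[("scene",mask("scene",(320,135,440,208))),("top",mask("top",(390,200,432,320)))]
for m in(ms[:1],ms[1:],ms):
    f=minimize(cost,[471,-303,np.pi/2-.16],args=(m,),method="Nelder-Mead",options=dict(initial_simplex=[[471,-303,1.41],[481,-303,1.41],[471,-293,1.41],[471,-303,1.45]]));print("slat",f.x,f.fun)
g=f.x
def c4(p): return cost(p[:3],ms,p[3])
f=minimize(c4,[*g,0],method="Nelder-Mead",options=dict(initial_simplex=[[*g,0],[g[0]+8,g[1],g[2],0],[g[0],g[1]+8,g[2],0],[g[0],g[1],g[2]+.03,0],[*g,10]]));print("with z",f.x,f.fun)
E
python3 fit.py
```

```text
[6.78625197e+02 1.88680813e+02 4.28193777e-01] [[-1.3, -0.2], [-0.4, -0.7], [-0.1, -1.3], [0.7, -1.1], [-0.2, 0.1], [0.2, 0.1], [0.0, 1.2], [0.0, 1.2], [0.0, 0.2], [0.9, 0.3]]
[6.77436585e+02 1.90238630e+02 4.34352928e-01] [[0.4, -0.1], [-0.6, 0.7], [-0.4, 0.6], [0.1, -0.5], [-0.2, -0.2], [0.6, -0.5], [0.2, -0.2]]
[6.77933743e+02 1.89445339e+02 4.31241957e-01] [[-1.5, 0.2], [-0.6, -0.3], [-0.4, -1.2], [0.4, -1.1], [-0.4, 0.5], [-0.1, 0.2], [-0.1, 1.5], [-0.1, 1.5], [-0.2, 0.3], [0.7, 0.4], [0.6, -0.5], [-0.9, 0.2], [-0.6, 0.1], [0.2, -0.6], [-0.1, -0.4], [0.4, -0.7], [0.0, -0.4]]
bracket tri [[615.4  41.2 114.7   1.6]
 [607.4  57.  112.1   1.3]
 [534.7 221.2 109.    3.6]
 [525.7 239.2 110.8   4.3]]
slat [ 477.198655   -311.27209161    1.39608122] 474.97254901960787
slat [ 472.29199199 -307.9249051     1.40699033] 258.61176470588236
slat [ 473.09375407 -308.4440834     1.41204499] 752.5843137254901
with z [ 474.33299977 -309.79310053    1.40009602   -4.58752581] 735.9764705882353
```

```bash
cat >> h.py <<'E'
def plan(pos,yaw):
    """yaw: world angle of tool x axis, mod pi; prints turn about tool axes (units), then shift in turned tool axes (units)"""
    s=manip.sense(); A=R.from_rotvec(s["orientation"]); best=None
    for k in(0,np.pi):
        y=yaw+k; X=np.array([np.cos(y),np.sin(y),0]);Z=np.array([0,0,-1.]);T=R.from_matrix(np.c_[X,np.cross(Z,X),Z])
        d=(A.inv()*T).as_rotvec()
        if best is None or np.linalg.norm(d)<np.linalg.norm(best[0]): best=d,T
    d,T=best; v=np.array(pos)-s["eef_pos"]
    print("t",round(s["time"],2),"eef",s["eef_pos"].round(1),"q",s["qpos"].round(2),"F",s["wrist_force"].round(1),"open",round(s["opening"],1))
    print("turn units",(d/.12).round(2),"shift units after turn",T.inv().apply(v).__truediv__(25).round(2),"before turn",(A.inv().apply(v)/25).round(2),"toolx",A.apply([1,0,0]).round(3),"tooly",A.apply([0,1,0]).round(3))
E
python3 - <<'E'
from h import *
print(manip.tip_extent)
for n,uv,z in(("gourd",(492,284),100),("bowl",(384,176),30)): print(n,at("top",[uv],z))
print(at("scene",[(435,114)],70))
plan((472,-306,150),-0.165)
E
```

```text
8.0
gourd [[ 386.47808105 -532.84110771  100.        ]]
bowl [[ 737.77451989 -223.22861034   30.        ]]
[[ 387.24843275 -531.25690604   70.        ]]
t 0.9 eef [ 230.7 -607.7  239.3] q [ 1.11  0.38  0.04  1.6  -0.02  1.16 -0.05] F [ 0.4 -0.2 -0.6] open 85.7
turn units [-0.  -0.   4.4] shift units after turn [  7.54 -13.49   3.57] before turn [13.3  -7.85  3.57] toolx [0.935 0.355 0.   ] tooly [ 0.355 -0.935 -0.   ]
```

Request:
move_arm:
  moves:
    - [0,0,0,0,0,0.88,1]
    - [0,0,0,0,0,0.88,1]
    - [0,0,0,0,0,0.88,1]
    - [0,0,0,0,0,0.88,1]
    - [0,0,0,0,0,0.88,1]
    - [0.54,-0.96,0,0,0,0,1]
    - [0.54,-0.96,0,0,0,0,1]
    - [0.54,-0.96,0,0,0,0,1]
    - [0.54,-0.96,0,0,0,0,1]
    - [0.54,-0.96,0,0,0,0,1]
    - [0.54,-0.96,0,0,0,0,1]
    - [0.54,-0.96,0,0,0,0,1]
  force: 60

```text
time: 2.1
eef_pos: [352.2, -456.6, 239.5]
orientation: [3.131, -0.259, 0.001]
wrist_force: [-0.1, -0.1, -0.1]
opening: 85.2
gripper_force: 0.0
```

Request:
move_arm:
  moves:
    - [0.54,-0.96,0,0,0,0,1]
    - [0.54,-0.96,0,0,0,0,1]
    - [0.54,-0.96,0,0,0,0,1]
    - [0.54,-0.96,0,0,0,0,1]
    - [0.54,-0.96,0.5,0,0,0,1]
    - [0.54,-0.96,1,0,0,0,1]
    - [0.54,-0.96,1,0,0,0,1]
    - [0,0,1,0,0,0,1]
    - [0,0,0,0,0,0,1]
    - [0,0,0,0,0,0,1]

```text
time: 3.1
eef_pos: [471.8, -307.9, 151.8]
orientation: [3.131, -0.26, -0.002]
wrist_force: [0.5, -0.6, 0.5]
opening: 85.5
gripper_force: 0.0
```

```bash
python3 - <<'E'
from h import *
plan((472,-306,10),-0.165)
im=manip.read_camera("top");cv2.imwrite("pics/t1.png",cv2.resize(im[190:330,340:480],None,fx=4,fy=4))
E
```

```text
t 3.1 eef [ 471.8 -307.9  151.8] q [ 0.57  0.32 -0.08  1.88  0.03  0.94 -1.26] F [ 0.5 -0.6  0.5] open 85.5
turn units [ 0.    0.01 -0.01] shift units after turn [-0.01 -0.08  5.67] before turn [ 0.   -0.08  5.67] toolx [ 0.986 -0.165 -0.001] tooly [-0.165 -0.986  0.   ]
```

View pics/t1.png

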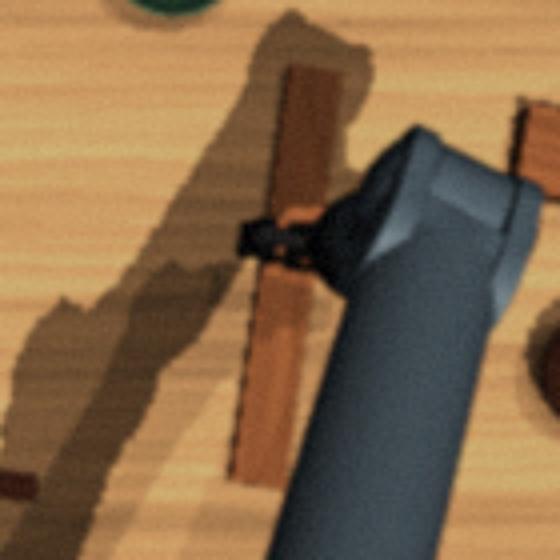

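The gripper straddles the slat near its middle (zoomed about (285,235); slat from (315,70) to (260,485)). I'm descending now.

Request:
move_arm:
  moves:
    - [0,-0.08,1,0,0,0,1]
    - [0,0,1,0,0,0,1]
    - [0,0,1,0,0,0,1]
    - [0,0,1,0,0,0,1]
    - [0,0,0.8,0,0,0,1]
    - [0,0,0.5,0,0,0,1]
    - [0,0,0.3,0,0,0,1]
    - [0,0,0,0,0,0,1]
    - [0,0,0,0,0,0,1]

```text
time: 4.05
eef_pos: [473.6, -306.1, 12.9]
orientation: [3.13, -0.26, 0.003]
wrist_force: [0.5, -0.2, 0.1]
opening: 85.3
gripper_force: 0.0
```

Request:
move_arm:
  moves:
    - [0,0,0,0,0,0,0]
    - [0,0,0,0,0,0,0]
    - [0,0,0,0,0,0,0]
    - [0,0,0,0,0,0,0]
    - [0,0,0,0,0,0,0]
    - [0,0,0,0,0,0,0]
    - [0,0,0,0,0,0,0]
    - [0,0,0,0,0,0,0]
  force: 60

```text
time: 4.85
eef_pos: [473.6, -305.9, 12.7]
orientation: [3.13, -0.259, 0.003]
wrist_force: [0.1, -0.4, 6.5]
opening: 42.5
gripper_force: 63.7
```

Request:
move_arm:
  moves:
    - [0,0,-0.3,0,0,0,0]
    - [0,0,-0.6,0,0,0,0]
    - [0,0,-1,0,0,0,0]
    - [0,0,-1,0,0,0,0]
    - [0,0,-1,0,0,0,0]
    - [0,0,-1,0,0,0,0]
    - [0,0,-1,0,0,0,0]
    - [0,0,-1,0,0,0,0]
    - [0,0,-1,0,0,0,0]
    - [0,0,-1,0,0,0,0]
    - [0,0,-1,0,0,0,0]
    - [0,0,0,0,0,0,0]

```text
time: 6.05
eef_pos: [474.8, -306.5, 264.3]
orientation: [3.127, -0.259, 0.013]
wrist_force: [0.6, 0.1, -0.5]
opening: 42.1
gripper_force: 62.9
```

```bash
python3 - <<'E'
from h import *
c,s=np.cos(.431),np.sin(.431)
P=np.array([678+c*-64,189.4+s*-64,250]);print(P)
plan(P,.431+np.pi/2)
E
```

```text
[619.85290083 162.66210819 250.        ]
t 6.05 eef [ 474.8 -306.5  264.3] q [ 0.57  0.2  -0.08  1.78  0.02  1.15 -1.25] F [ 0.6  0.1 -0.5] open 42.1
turn units [-0.01 -0.08  8.12] shift units after turn [-14.63 -13.11   0.57] before turn [  2.63 -19.47   0.53] toolx [ 0.986 -0.164  0.008] tooly [-0.164 -0.986  0.003]
```

Request:
move_arm:
  moves:
    - [0,0,0,0,0,-0.5,0]
    - [0,0,0,0,0,-1,0]
    - [0,0,0,0,0,-1,0]
    - [0,0,0,0,0,-1,0]
    - [0,0,0,0,0,-1,0]
    - [0,0,0,0,0,-1,0]
    - [0,0,0,0,0,-1,0]
    - [0,0,0,0,0,-1,0]
    - [0,0,0,0,0,-1,0]
    - [0,0,0,0,0,-1,0]
    - [0,0,0,0,0,-1,0]
    - [0,0,0,0,0,-1,0]

```text
time: 7.25
eef_pos: [471.6, -304.7, 258.1]
orientation: [-2.573, -1.798, 0.002]
wrist_force: [-0.0, 0.5, -1.1]
opening: 42.4
gripper_force: 62.9
```

Request:
move_arm:
  moves:
    - [0,0,0,0,0,-1,0]
    - [0,0,0,0,0,-1,0]
    - [0,0,0,0,0,-1,0]
    - [0,0,0,0,0,-1,0]
    - [0,0,0,0,0,-1,0]
    - [0,0,0,0,0,-1,0]
    - [0,0,0,0,0,-0.55,0]
    - [0.4,0.36,0,0,0,0,0]
    - [0.8,0.72,0,0,0,0,0]
    - [0.8,0.72,0,0,0,0,0]
    - [0.8,0.72,0,0,0,0,0]

```text
time: 8.35
eef_pos: [500.5, -213.0, 258.6]
orientation: [-1.697, -2.642, -0.0]
wrist_force: [-0.4, 1.1, -0.2]
opening: 42.7
gripper_force: 62.9
```

```bash
python3 - <<'E'
from h import *
plan([620,162.7,250],.431+np.pi/2)
E
```

```text
t 8.35 eef [ 500.5 -213.   258.6] q [ 0.66  0.19 -0.37  1.82  0.08  1.15  0.69] F [-0.4  1.1 -0.2] open 42.7
turn units [-0.01 -0.01 -0.02] shift units after turn [11.66 10.62  0.34] before turn [11.68 10.6   0.36] toolx [-0.416  0.909  0.001] tooly [ 0.909  0.416 -0.001]
```

Request:
move_arm:
  moves:
    - [0.9,0.82,0,0,0,0,0]
    - [0.9,0.82,0,0,0,0,0]
    - [0.9,0.82,0,0,0,0,0]
    - [0.9,0.82,0,0,0,0,0]
    - [0.9,0.82,0,0,0,0,0]
    - [0.9,0.82,0,0,0,0,0]
    - [0.9,0.82,0,0,0,0,0]
    - [0.9,0.82,0,0,0,0,0]
    - [0.9,0.82,0,0,0,0,0]
    - [0.9,0.82,0,0,0,0,0]
    - [0.9,0.82,0,0,0,0,0]

```text
time: 9.45
eef_pos: [601.6, 105.8, 258.6]
orientation: [-1.696, -2.643, 0.001]
wrist_force: [0.7, 0.2, -0.9]
opening: 42.7
gripper_force: 62.9
```

Request:
move_arm:
  moves:
    - [0.9,0.8,0,0,0,0,0]
    - [0.4,0.35,0,0,0,0,0]
    - [0,0,0,0,0,0,0]
    - [0,0,0,0,0,0,0]
    - [0,0,0,0,0,0,0]

```text
time: 9.95
eef_pos: [615.1, 142.2, 259.0]
orientation: [1.701, 2.641, -0.003]
wrist_force: [0.3, 0.8, -1.2]
opening: 42.1
gripper_force: 62.9
```

```bash
python3 - <<'E'
from h import *
plan([620,162.7,250],.431+np.pi/2)
a=manip.read_camera("top");b=manip.read_camera("scene")
cv2.imwrite("pics/top2.png",a);cv2.imwrite("pics/scene2.png",b)
o=np.hstack([cv2.resize(a[130:280,180:330],None,fx=8/3,fy=8/3),cv2.resize(b[170:370,180:380],None,fx=2,fy=2)]);cv2.imwrite("pics/c2.png",o)
E
```

```text
t 9.95 eef [615.1 142.2 259. ] q [ 0.14  0.39 -0.56  1.6   0.22  1.22 -0.03] F [ 0.3  0.8 -1.2] open 42.1
turn units [-0.01  0.01 -0.04] shift units after turn [0.66 0.52 0.36] before turn [0.67 0.52 0.36] toolx [-0.414  0.91  -0.002] tooly [ 0.91   0.414 -0.001]
```

View pics/c2.png

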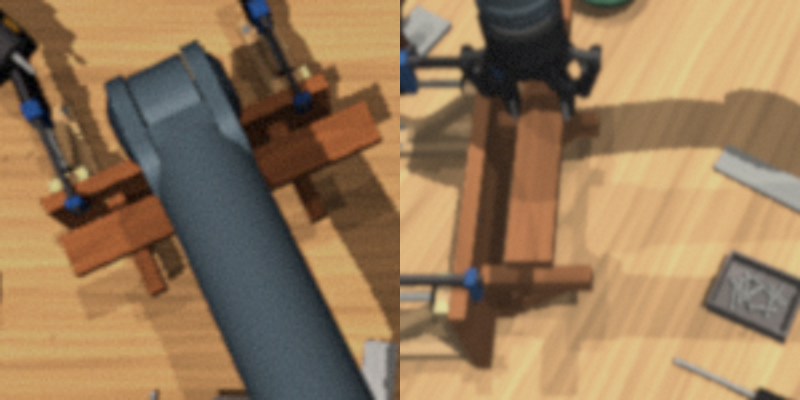

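```bash
cat >> h.py <<'E'
def frame(P):
    d=np.atleast_2d(P)-[678,189.4,0]; c,s=np.cos(.431),np.sin(.431)
    return np.c_[d[:,0]*c+d[:,1]*s,-d[:,0]*s+d[:,1]*c,d[:,2]]
E
python3 - <<'E'
from h import *
uv=[(180+(u+.5)/8*3-.5,130+(v+.5)/8*3-.5) for u,v in((58,240),(78,274),(362,103),(382,138))]
F=frame(at("top",uv,266));print(F.round(1),F.mean(0), frame(manip.sense()["eef_pos"]))
sv=[(180+(u+.5)/2-.5,170+(v+.5)/2-.5) for u,v in((505,261),(551,264))]
sv=[(180+(u-400+.5)/2-.5,170+(v+.5)/2-.5) for u,v in((505,261),(551,264))]
print("scene left end",frame(at("scene",sv,266)).round(1))
E
```

```text
[[ -58.3  154.1  266. ]
 [ -98.5  149.6  266. ]
 [ -58.7 -183.5  266. ]
 [-100.5 -186.6  266. ]] [-79.00095163 -16.59008493 266.        ] [[-76.63773607 -16.38643418 259.14029152]]
scene left end [[-54.5 152.7 266. ]
 [-97.  155.9 266. ]]
```

Request:
move_arm:
  moves:
    - [0.33,0.26,0,0,0,0,0]
    - [0.33,0.26,0,0,0,0,0]
    - [0,0,0.8,0,0,0,0]
    - [0,0,0.8,0,0,0,0]
    - [0,0,0.8,0,0,0,0]
    - [0,0,0.8,0,0,0,0]
    - [0,0,0.6,0,0,0,0]
    - [0,0,0.5,0,0,0,0]
    - [0,0,0.4,0,0,0,0]
    - [0,0,0,0,0,0,0]
    - [0,0,0,0,0,0,0]

```text
time: 11.15
eef_pos: [620.4, 165.7, 142.1]
orientation: [1.696, 2.644, 0.001]
wrist_force: [-0.1, 0.2, -0.5]
opening: 42.3
gripper_force: 62.9
```

```bash
python3 - <<'E'
from h import *
plan([620,162.7,127],.431+np.pi/2); print(frame(manip.sense()["eef_pos"]))
a=manip.read_camera("top");b=manip.read_camera("scene")
o=np.hstack([cv2.resize(a[130:280,180:330],None,fx=8/3,fy=8/3),cv2.resize(b[170:370,180:380],None,fx=2,fy=2)]);cv2.imwrite("pics/c3.png",o)
E
```

```text
t 11.15 eef [620.4 165.7 142.1] q [ 0.08  0.52 -0.53  1.68  0.3   1.02 -0.12] F [-0.1  0.2 -0.5] open 42.3
turn units [ 0.01 -0.   -0.01] shift units after turn [-0.1  -0.07  0.61] before turn [-0.1  -0.07  0.61] toolx [-0.417  0.909  0.   ] tooly [0.909 0.417 0.001]
[[-62.21644647   2.50587167 142.1323262 ]]
```

View pics/c3.png

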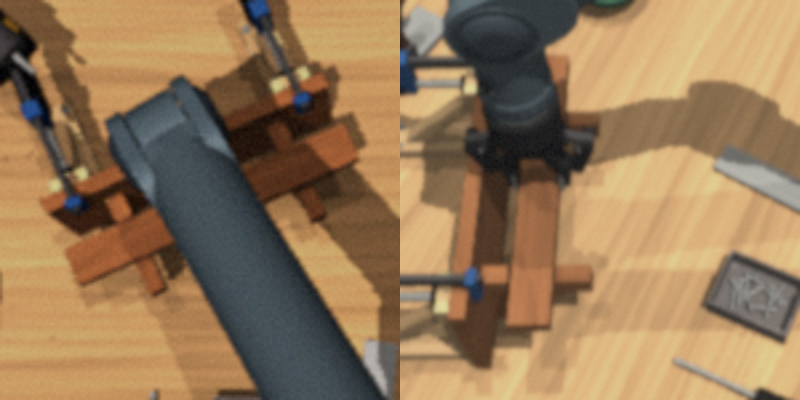

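```bash
python3 - <<'E'
from h import *
uv=[(180+(u+.5)/8*3-.5,130+(v+.5)/8*3-.5) for u,v in((66,252),(82,282),(342,124),(358,155))]
print(frame(at("top",uv,149)).round(1))
sv=[(180+(u-400+.5)/2-.5,170+(v+.5)/2-.5) for u,v in((510,324),(549,326))]
print(frame(at("scene",sv,149)).round(1))
# board ends by same reading: top edge corners
uv=[(180+(u+.5)/8*3-.5,130+(v+.5)/8*3-.5) for u,v in((52,214),(42,200),(330,88),(321,75))]
print(frame(at("top",uv,165)).round(1))
E
```

```text
[[ -45.9  169.8  149. ]
 [ -83.8  167.2  149. ]
 [ -42.9 -165.8  149. ]
 [ -82.3 -167.2  149. ]]
[[-43.2 170.2 149. ]
 [-83.  172.6 149. ]]
[[  -4.8  164.5  165. ]
 [  14.   168.2  165. ]
 [  -4.1 -169.5  165. ]
 [  13.5 -166.6  165. ]]
```

Request:
move_arm:
  moves:
    - [-0.08,-0.06,0.2,0,0,0,0]
    - [0,0,0.15,0,0,0,0]
    - [0,0,0.1,0,0,0,0]
    - [0,0,0,0,0,0,0]
    - [0,0,0,0,0,0,0]

```text
time: 11.75
eef_pos: [619.4, 163.0, 130.4]
orientation: [-1.696, -2.644, 0.0]
wrist_force: [-0.6, -0.8, -1.2]
opening: 42.5
gripper_force: 62.9
```

Request:
move_arm:
  moves:
    - [0,0,0.04,0,0,0,0]
    - [0,0,0.04,0,0,0,0]
    - [0,0,0.04,0,0,0,0]
    - [0,0,0,0,0,0,0]
    - [0,0,0,0,0,0,0]

```text
time: 12.25
eef_pos: [619.7, 163.1, 127.8]
orientation: [1.696, 2.644, 0.0]
wrist_force: [-0.3, -1.2, -0.2]
opening: 42.4
gripper_force: 63.0
```

Request:
move_arm:
  moves:
    - [0,0,0.05,0,0,0,0]
    - [0,0,0,0,0,0,0]
    - [0,0,0,0,0,0,0]

```text
time: 12.55
eef_pos: [619.7, 163.1, 127.8]
orientation: [1.696, 2.644, -0.0]
wrist_force: [-2.1, -0.6, 6.5]
opening: 42.2
gripper_force: 63.7
```

Request:
move_arm:
  moves:
    - [0,0,0.04,0,0,0,0]
    - [0,0,0,0,0,0,0]
    - [0,0,0,0,0,0,0]

```text
time: 12.85
eef_pos: [619.8, 163.1, 127.8]
orientation: [1.696, 2.643, -0.001]
wrist_force: [-4.8, -1.2, 9.4]
opening: 42.6
gripper_force: 64.1
```

Request:
move_arm:
  moves:
    - [0,0,-0.08,0,0,0,0]
    - [0,0,0,0,0,0,0.55]
    - [0,0,0,0,0,0,0.62]
    - [0,0,0,0,0,0,0.68]
    - [0,0,0,0,0,0,0.68]
    - [0,0,0,0,0,0,0.68]

```text
time: 13.45
eef_pos: [619.5, 163.0, 127.1]
orientation: [-1.696, -2.644, 0.0]
wrist_force: [0.2, -0.3, 0.3]
opening: 58.1
gripper_force: 0.0
```

Request:
move_arm:
  moves:
    - [0,0,-0.3,0,0,0,0.68]
    - [0,0,-0.7,0,0,0,0.68]
    - [0,0,-0.8,0,0,0,0.68]
    - [0,0,-0.6,0,0,0,0.68]
    - [0,0,0,0,0,0,0.4]
    - [0,-0.8,0,0,0,0,0]
    - [0,-0.8,0,0,0,0,0]
    - [0,-0.9,0,0,0,0,0]
    - [0,-0.5,0,0,0,0,0]
    - [0,0,0,0,0,0,0]
    - [0,0,0,0,0,0,0]

```text
time: 14.55
eef_pos: [552.0, 131.9, 187.5]
orientation: [1.696, 2.643, 0.002]
wrist_force: [0.5, -0.1, -0.1]
opening: -0.3
gripper_force: 0.0
```

```bash
python3 - <<'E'
from h import *
plan([620,162.7,127],.431+np.pi/2); print(frame(manip.sense()["eef_pos"]))
a=manip.read_camera("top");b=manip.read_camera("scene")
o=np.hstack([cv2.resize(a[130:280,180:330],None,fx=8/3,fy=8/3),cv2.resize(b[170:370,180:380],None,fx=2,fy=2)]);cv2.imwrite("pics/c4.png",o)
E
```

```text
t 14.55 eef [552.  131.9 187.5] q [ 0.18  0.34 -0.57  1.83  0.21  1.04 -0.05] F [ 0.5 -0.1 -0.1] open -0.3
turn units [ 0.01  0.   -0.01] shift units after turn [-0.02  2.99  2.42] before turn [-0.01  2.98  2.42] toolx [-0.417  0.909 -0.   ] tooly [0.909 0.417 0.001]
[[-138.52624374    0.39611575  187.52159353]]
```

View pics/c4.png

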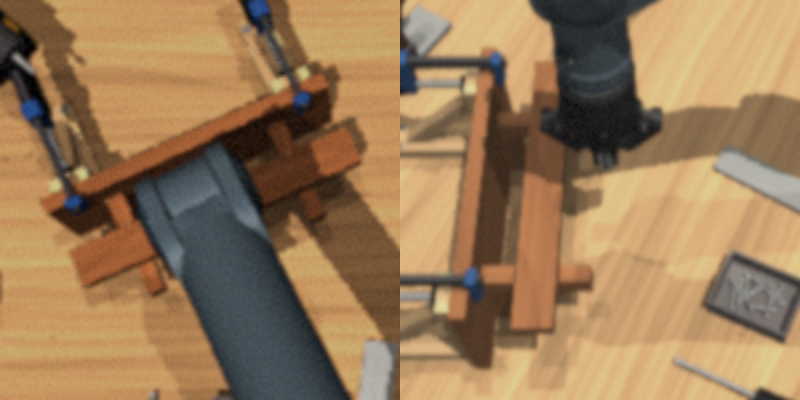

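```bash
python3 - <<'E'
from h import *
uv=[(180+(u+.5)/8*3-.5,130+(v+.5)/8*3-.5) for u,v in((71,253),(87,283),(343,125),(360,156))]
print(frame(at("top",uv,135)).round(1))
sv=[(180+(u-400+.5)/2-.5,170+(v+.5)/2-.5) for u,v in((512,327),(551,329),(537,62),(556,64))]
print(frame(at("scene",sv,135)).round(1))
sv=[(180+(u-400+.5)/2-.5,170+(v+.5)/2-.5) for u,v in((450,317),(466,318),(482,47),(495,48))]
print(frame(at("scene",sv,165)).round(1))
E
```

```text
[[ -46.1  167.4  135. ]
 [ -84.3  164.7  135. ]
 [ -41.1 -167.6  135. ]
 [ -81.5 -169.9  135. ]]
[[ -43.   168.3  135. ]
 [ -83.3  170.7  135. ]
 [ -44.  -168.5  135. ]
 [ -67.3 -165.4  135. ]]
[[  14.6  168.4  165. ]
 [  -1.5  169.5  165. ]
 [  17.8 -168.9  165. ]
 [   2.2 -167.4  165. ]]
```

Request:
move_arm:
  moves:
    - [0,0,0.8,0,0,0,0]
    - [0,0,0.8,0,0,0,0]
    - [0,0,0.7,0,0,0,0]
    - [0,0,0.36,0,0,0,0]
    - [0,0.4,0,0,0,0,0]
    - [0,0.4,0,0,0,0,0]
    - [0,0.2,0,0,0,0,0]
    - [0,0.1,0,0,0,0,0]
    - [0,0.1,0,0,0,0,0]
    - [0,0.1,0,0,0,0,0]
    - [0,0,0,0,0,0,0]

```text
time: 15.75
eef_pos: [581.2, 145.4, 121.0]
orientation: [1.696, 2.644, 0.0]
wrist_force: [-0.2, 0.3, 0.1]
opening: -0.0
gripper_force: 0.0
```

Request:
move_arm:
  moves:
    - [0,0.1,0,0,0,0,0]
    - [0,0.1,0,0,0,0,0]
    - [0,0.1,0,0,0,0,0]
    - [0,0.1,0,0,0,0,0]
    - [0,0.1,0,0,0,0,0]
    - [0,0.1,0,0,0,0,0]
    - [0,0.1,0,0,0,0,0]
    - [0,0.1,0,0,0,0,0]

```text
time: 16.55
eef_pos: [599.2, 153.7, 120.7]
orientation: [-1.696, -2.644, 0.0]
wrist_force: [-1.0, 0.1, -0.8]
opening: -0.4
gripper_force: 0.3
```

Request:
move_arm:
  moves:
    - [0,0.1,0,0,0,0,0]
    - [0,0.1,0,0,0,0,0]
    - [0,0.1,0,0,0,0,0]
    - [0,0.1,0,0,0,0,0]

```text
time: 16.95
eef_pos: [608.3, 157.9, 120.7]
orientation: [-1.696, -2.644, 0.0]
wrist_force: [-0.5, -0.3, -0.7]
opening: -0.3
gripper_force: 0.2
```

Request:
move_arm:
  moves:
    - [0,0.1,0,0,0,0,0]
    - [0,0.1,0,0,0,0,0]
    - [0,0.1,0,0,0,0,0]
    - [0,0.1,0,0,0,0,0]

```text
time: 17.35
eef_pos: [617.5, 162.1, 120.8]
orientation: [-1.696, -2.644, -0.0]
wrist_force: [-0.9, -0.8, -0.5]
opening: 0.1
gripper_force: 0.2
```

```bash
python3 - <<'E'
from h import *
print(frame(manip.sense()["eef_pos"]))
a=manip.read_camera("top");b=manip.read_camera("scene")
o=np.hstack([cv2.resize(a[130:280,180:330],None,fx=8/3,fy=8/3),cv2.resize(b[170:370,180:380],None,fx=2,fy=2)]);cv2.imwrite("pics/c5.png",o)
E
```

```text
[[-66.41468238   0.47416347 120.77048594]]
```

View pics/c5.png

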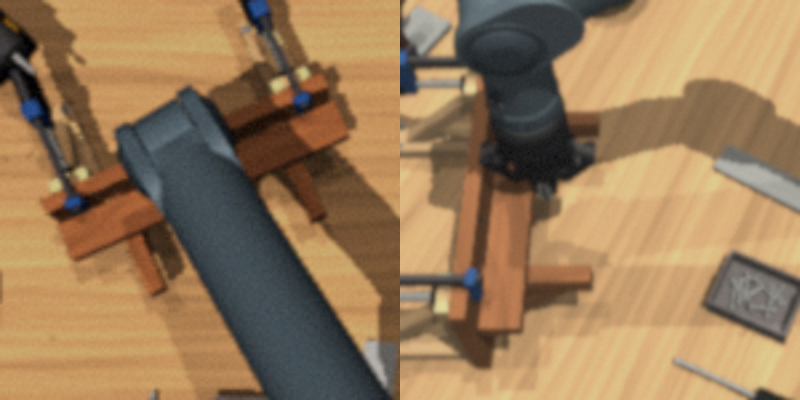

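The slat is sliding back evenly (scene zoom, its end at (500,328)), with a gap still left to the board.

Request:
move_arm:
  moves:
    - [0,0.06,0,0,0,0,0]
    - [0,0.06,0,0,0,0,0]
    - [0,0.06,0,0,0,0,0]
    - [0,0,0,0,0,0,0]

```text
time: 17.85
eef_pos: [621.7, 164.0, 120.9]
orientation: [1.696, 2.644, 0.001]
wrist_force: [-0.9, -0.8, 0.1]
opening: 0.1
gripper_force: 0.0
```

Request:
move_arm:
  moves:
    - [0,0.04,0,0,0,0,0]
    - [0,0.04,0,0,0,0,0]
    - [0,0,0,0,0,0,0]

```text
time: 18.15
eef_pos: [623.4, 164.8, 120.8]
orientation: [1.696, 2.644, 0.0]
wrist_force: [0.0, 0.2, 0.6]
opening: -0.2
gripper_force: 0.1
```

Request:
move_arm:
  moves:
    - [0,0.04,0,0,0,0,0]
    - [0,0.04,0,0,0,0,0]
    - [0,0,0,0,0,0,0]

```text
time: 18.45
eef_pos: [625.1, 165.5, 120.8]
orientation: [1.696, 2.644, 0.0]
wrist_force: [0.1, -1.0, 0.1]
opening: -0.3
gripper_force: 0.2
```

Request:
move_arm:
  moves:
    - [0,0.04,0,0,0,0,0]
    - [0,0.04,0,0,0,0,0]
    - [0,0,0,0,0,0,0]

```text
time: 18.75
eef_pos: [625.2, 165.6, 120.5]
orientation: [-1.695, -2.642, 0.006]
wrist_force: [-5.7, -1.6, 3.6]
opening: -0.2
gripper_force: 2.7
```

Request:
move_arm:
  moves:
    - [0,0.04,0,0,0,0,0]
    - [0,0.04,0,0,0,0,0]
    - [0,0,0,0,0,0,0]

```text
time: 19.05
eef_pos: [625.2, 165.5, 120.2]
orientation: [-1.694, -2.64, 0.013]
wrist_force: [-8.7, -3.4, 6.2]
opening: -0.1
gripper_force: 4.6
```

Request:
move_arm:
  moves:
    - [0,0.01,0,0,0,0,0]
    - [0,0,0,0,0,0,0]
    - [0,0,0,0,0,0,0]
    - [0,0,0,0,0,0,0]
    - [0,0,0,0,0,0,0]
    - [0,0,0,0,0,0,0]
    - [0,0,0,0,0,0,0]
    - [0,0,0,0,0,0,0]

```text
time: 19.85
eef_pos: [625.2, 165.5, 120.2]
orientation: [-1.694, -2.64, 0.013]
wrist_force: [-8.4, -3.5, 5.4]
opening: -0.1
gripper_force: 4.8
```

```bash
python3 - <<'E'
from h import *
print(frame(manip.sense()["eef_pos"]))
a=manip.read_camera("top");b=manip.read_camera("scene")
for _ in range(4): print(manip.sense()["wrist_force"].round(1)); manip.read_camera("top")
o=np.hstack([cv2.resize(a[140:260,190:310],None,fx=10/3,fy=10/3),cv2.resize(b[180:340,180:340],None,fx=2.5,fy=2.5)]);cv2.imwrite("pics/c6.png",o)
E
```

```text
[[-57.92830577   0.33713681 120.1982038 ]]
[-7.7 -3.8  6.3]
[-8.9 -4.3  6.4]
[-9.2 -3.7  6.3]
[-9.2 -3.2  5.7]
```

View pics/c6.png

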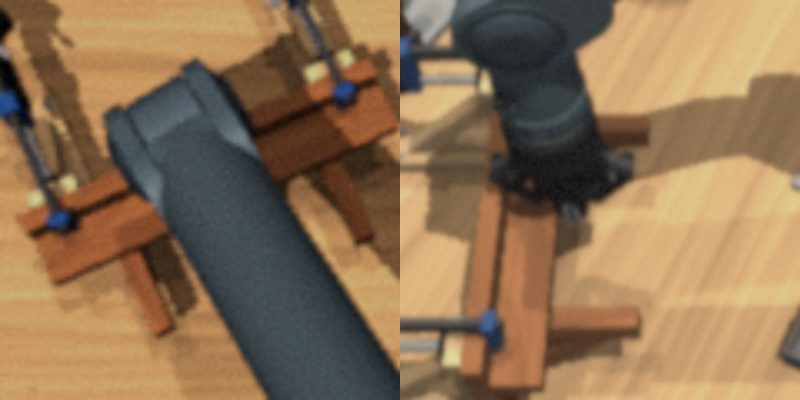

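```bash
python3 - <<'E'
from h import *
uv=[(190+(u+.5)*.3-.5,140+(v+.5)*.3-.5) for u,v in((56,279),(396,126))]
print(frame(at("top",uv,135)).round(1))
sv=[(180+(u-400+.5)/2.5-.5,180+(v+.5)/2.5-.5) for u,v in((492,384),(541,387))]
print(frame(at("scene",sv,135)).round(1))
E
```

```text
[[ -42.9  165.6  135. ]
 [ -43.8 -166.8  135. ]]
[[ -3.4 168.1 135. ]
 [-43.9 171.  135. ]]
```

The slat is square against the board: its front edge sits at x = -43 and -44 mm at the two ends. The ends line up, and the push is steady at about 9.7 N.

```bash
python3 -c "
from rig import manip
print(manip.finish_job())"
```

```text
the job is handed in; nothing more can be done
None
```

The slat lies flat across both brackets, ends within about 1–2 mm of the board's by camera and flush against it, and the closed fingers were still pushing it at about 10 N when I handed the job in at about 20 s.

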